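# Tap a bearing cup square into a banding-wheel hub

## Task

Set the loose bearing cup, closed foot down, upright in the mouth of the hub's bore and let go of it. Then drive it in with the shut fingers, pressing on only one side of its rim at a time, then on the opposite side, and so on round the rim, so that it goes in square and never cocks, until it sits fully home and level on the hidden shoulder. The shoulder's depth has to be felt; never press with more than 35 N, and leave the other things where they are.

Things in the scene. Friction and masses are not known exactly. Their poses are not given: they have to be found in the camera images.
- cup_center (a point): Bearing cup of bright steel, the wider of the two loose steel rings: round, 60 mm outside diameter, 26 mm high, 130 to 200 g, with a pocket 44 mm wide and 14 mm deep in its top (rim wall 8 mm thick, mid-wall radius 26 mm); the foot is closed, its edge bevelled 3 mm high. It stands foot down on the table. The point is its centre, 13 mm above the foot and 13 mm below the rim; z is its axis, up.
- cup: The same cup; origin at the centre of its foot. Let go over the bore it rests with its foot about 11 mm below the hub's face, rim 15 mm proud. From there pressing the rim at one spot drives that side down, with a force that grows to 6 to 13 N with depth; it stays where it is left. Tilted over 5 degrees it counts as cocked. Home, its rim stands 4.5 to 7.5 mm proud of the face.
- hub_mouth (a point): Hub: dark steel foot of a banding wheel, fixed, 130 mm wide at the foot and 90 mm at the housing on top, with an upright bore 62 mm wide in its flat top face, which lies 56 to 62 mm above the table. The point is the centre of the bore's mouth, level with the top face; z is up.
- hub: The same hub; origin on its axis, 56 mm below the top face. Eight spring tongues in the bore, 2 to 12 mm below the face, lean in from 60.8 to 58.4 mm across and grip the cup all round, up to 25 % tighter on one side and looser on the opposite one, which cannot be seen.
- shoulder_top (a point): The shoulder in the bore on which the cup must come to rest, hidden under the cup. The point is the centre of its upper face, 18.5 to 21.5 mm below the hub's top face (this differs from hub to hub). A side of the cup that has reached it stops solidly, and the force rises at once.
- small_race: Bystander: smaller open steel ring, 44 mm wide, 14 mm high, standing on the table; origin at its underside.
- rubber: Bystander: eraser in a sleeve, 22 x 52 x 12 mm; origin at its underside.
- paint_jar: Bystander: small paint jar with a white lid, 40 mm wide, 45 mm high; origin at its underside.
- glaze_jar: Bystander: small glaze jar with a blue lid, 43 mm wide, 45 mm high; origin at its underside.
- tape: Bystander: roll of masking tape lying flat, 104 mm wide, 24 mm high; origin at its underside.
- pen: Bystander: ball pen, 145 mm long, 11 mm thick, lying along y; origin at its underside.
Mind the look-alikes: they are no part of the job. Leave any orange or yellow look-alike of the cup alone. There is more than one size of the hub; the one meant has the size given above.

How it is judged:
By the outcome, as a careful person would: the job done as asked, in the order asked, and still so for the second after the job is handed in, with the robot touching nothing.
It also fails if it takes over 72 s, if anything falls off the work surface, if the arm or the gripper's body presses on something with over 40 N, if the wrist force passes 120 N, or if a joint passes its speed limit or range.

## Robot

A 7-joint arm with a two-finger parallel gripper is mounted at the origin on a cart in front of the work surface, level with it; the furniture and walls round the work are solid. World frame = base frame: x ahead of the robot, y to its left, z up, the work surface at z = 0. Lengths are in m, angles in rad, forces in N, time in s.
With the tool pointing down it reaches from about 0.425 to 1.025 m from the base axis. Payload 9.4 kg.
Tool frame: the origin (TCP) lies midway between the tips of the shut fingers; the grasp point (between the pads) lies 19 mm behind it; y points along the fingers, x is the direction in which the jaws open and shut, and the axes are right-handed (so a half turn about y gives the same grasp; the last joint's range is limited). The gripper opens to 85 mm and grips with 20 to 120 N. Pads are 22 mm wide; open, the fingers measure 114 mm over their backs; the gripper's body (76 mm by 85 mm) begins 54 mm behind the grasp point. The pads swing forward as they close: fully open they stand 13 mm farther back than shut.
Start: joints at [1.261, 0.599, -0.003, 1.599, 0.002, 0.943, -0.08], TCP at [0.167, -0.705, 0.231] pointing down, gripper open.
Joint ranges: [-2.57, 2.57], [-0.35, 1.97], [-1.29, 1.29], [0.11, 2.56], [-1.05, 4.19], [0.11, 1.86], [-2.63, 2.63]. Speed limits (rad/s): [2.22, 2.22, 3.01, 3.01, 3.14, 3.14, 3.14].

## Interface

Orientations are given as a unit quaternion [x, y, z, w].
In Python, from bench import robot, capture, ticket gives the robot as it stands. The module is installed in compiled form; this text tells all that it offers.
- The arm moves only by the tool play_rows, never from a script. Its argument "targets" is a list of rows, each a list of 5 numbers: the gripper's target within -1 to 1 (fully open at 1, half-way at 0, shut at -1), then the shift along the world's x, y, z in m, then the turn about the world's z in rad. A call has exactly 10 rows; each row shifts and turns the commanded pose from where the row before left it; what a row does not reach is not made up. A row lasts 1/12 s, in which the tool goes at most 41.7 mm and 7.16 degrees, less where a joint would pass 70% of its speed; a pose out of reach is approached as far as the arm can. A call with a gripper value outside its range is refused whole. The fingers move at their own pace and stop on an object; "grip_force" is the grip in N (left out, the last holds). Time passes only in rows, so rows that do not move let the fingers close, or fill a call up. It gives the time, the measured TCP pose, the force and the opening at its end, in the units of the state.
- robot.observe(): the state, without advancing time (a new reading comes with each control period).
- capture(name): name is "side" or "top"; returns a dict with "pixels" (480x640x3 uint8, red, green, blue), "depth" (480x640 float32, m along the optical axis (not along the pixel's ray), 0 where there is no reading), "intrinsics" (3x3 intrinsics, pixels), "T" (4x4, takes a point from camera to world coordinates). Camera axes: x right, y up, looking along -z (the intrinsics and any distortion apply to the point x, -y, -z); pixel columns grow to the right and rows downward; lengths in m; the calibration is good to about 2 mm. A picture is of the moment at which its call begins.
- ticket.hand_in(): hands the job in, once; it reports no verdict.
The state is a dict: "time_s": time; "joint_positions": joint angles; "qd": joint speeds; "tau": joint torques, N m; "ee_pos": TCP position; "tcp_rot": TCP orientation; "force": force on the tool from outside, world axes, zero at the start; "torque": the same for the moment, N m; "finger_gap": finger opening in m.
Only numpy, scipy, OpenCV 4.12 (cv2) and the standard library are available. Lean on these libraries where they do the work, as an engineer would, in place of code of your own. Each camera call takes 0.05 s, during which the arm holds its last target. There are 200 camera calls.

## Working session

There is one attempt and no reset: what is moved stays moved. The work goes in short steps, Python scripts to look and compute and a tool call to move; the robot and the scene stay as the last step left them, time stands still between calls to the robot, and variables do not carry over. Pictures are saved under pics/ and viewed, about 8 in all and at most 12, crops included, and the job is handed in when it is done.

Besides the shell and the picture viewer there is one more tool, called after "Request:" as name(argument=value, ...), one argument or row to a line, values as JSON. play_rows: Moves the arm, as the interface text tells. Its arguments: {"type":"object","properties":{"targets":{"type":"array"},"grip_force":{"type":"number"}},"required":["targets"]}

```bash
mkdir -p pics; cat > h.py <<'E'
import numpy as np, cv2
from bench import robot, capture, ticket
def shot(n,f):
    c=capture(n); cv2.imwrite(f'pics/{f}.png',c['pixels'][:,:,::-1]); np.savez(f'pics/{f}.npz',**c); return c
def pts(c):
    K=c['intrinsics'];d=c['depth'];v,u=np.mgrid[:480,:640]
    P=np.stack([(u-K[0,2])/K[0,0]*d,-(v-K[1,2])/K[1,1]*d,-d],-1)
    W=P@c['T'][:3,:3].T+c['T'][:3,3]; W[d==0]=np.nan; return W
def ray(c,u,v,z):
    K=c['intrinsics'];r=c['T'][:3,:3]@np.array([(u-K[0,2])/K[0,0],-(v-K[1,2])/K[1,1],-1]);o=c['T'][:3,3]
    return o+r*(z-o[2])/r[2]
E
python3 - <<'E'
from h import *
for n in('top','side'):
    c=shot(n,n+'0'); print(n,c['T'].round(3).tolist(),c['intrinsics'].tolist())
print(robot.observe())
E
```

```text
top [[0.067, 0.976, -0.207, 0.357], [-0.998, 0.066, -0.013, -0.115], [0.001, 0.207, 0.978, 1.014], [0.0, 0.0, 0.0, 1.0]] [[509.29386400606126, 0.0, 322.1997246858448], [0.0, 509.29386400606126, 239.39011471483312], [0.0, 0.0, 1.0]]
side [[-0.698, -0.447, 0.56, 1.16], [0.717, -0.444, 0.538, 0.505], [0.009, 0.777, 0.63, 0.785], [0.0, 0.0, 0.0, 1.0]] [[575.5824444448207, 0.0, 308.23700557973103], [0.0, 575.5824444448207, 250.1026910875008], [0.0, 0.0, 1.0]]
{'time_s': 0.1, 'joint_positions': array([ 1.26130048,  0.60004248, -0.00252712,  1.60008533,  0.00179962,
        0.94288735, -0.07977289]), 'qd': array([-1.70859622e-04, -2.46721409e-03, -1.26273827e-03,  3.14024189e-05,
        1.43167989e-03, -2.53445461e-03, -8.31604565e-04]), 'tau': array([ 5.58712782e-03, -7.77988601e+01,  1.56950992e+00, -2.58620542e+01,
        1.25666233e-02,  5.54790837e-03, -6.30263457e-06]), 'ee_pos': array([ 0.16713247, -0.70502348,  0.23049279]), 'tcp_rot': array([-0.55442914,  0.43895193, -0.43810604,  0.55497083]), 'force': array([ 0.37529205, -0.61290025,  0.12975962]), 'torque': array([-0.00054638,  0.00419163, -0.04195894]), 'finger_gap': 0.0855044716773397}
```

View pics/top0.png

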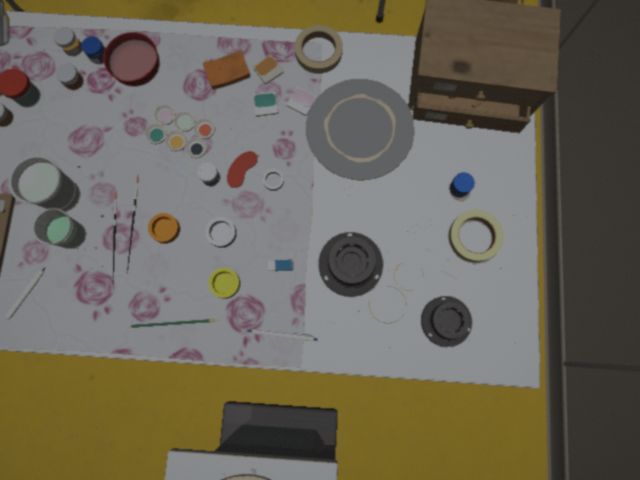

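View pics/side0.png

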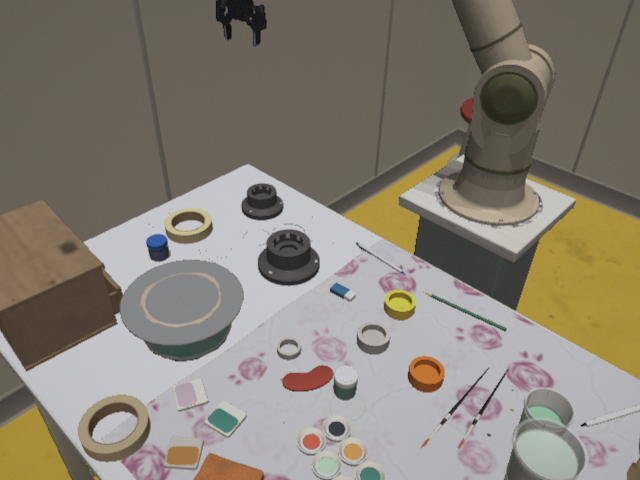

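Candidates for the cup, by their pixels in the top view:
- Grey steel ring at (222,232), the wide one.
- Small steel ring at (273,180).
- Orange ring at (163,228) and yellow ring at (224,283), both look-alikes.

Candidates for the hub are the large one at (350,263) and the small one at (447,320). I choose the steel ring at (222,232). The hub I'll settle by measured size.

```bash
python3 - <<'E'
from h import *
c=dict(np.load('pics/top0.npz'));s=dict(np.load('pics/side0.npz'));W=pts(c);S=pts(s)
def fit(W,m,name):
    P=W[m]; P=P[~np.isnan(P).any(1)]
    (x,y),r=cv2.minEnclosingCircle(P[:,:2].astype(np.float32)); print(name,len(P),round(x,4),round(y,4),'D',round(2*r,4),'zmed',np.median(P[:,2]).round(4))
print('table z',np.nanmedian(W[330:340,340:400,2]),np.nanmedian(S[200:215,330:350,2]))
for n,X in(('top',W),('side',S)):
  for name,(x,y) in dict(cup=ray(c,222,232,.026)[:2],hubL=ray(c,350,263,.058)[:2],hubS=ray(c,447,320,.05)[:2]).items():
    near=np.hypot(X[...,0]-x,X[...,1]-y)<.085
    zz=X[...,2][near]; h,e=np.histogram(zz[zz>.004],bins=np.arange(0,.08,.004)); print(n,name,x.round(3),y.round(3),h)
    lo,hi=(.02,.032) if name=='cup' else (.05,.068) if name=='hubL' else (.035,.07)
    fit(X,near&(X[...,2]>lo)&(X[...,2]<hi),n+name+'_top')
    fit(X,near&(X[...,2]>.005),n+name+'_all')
im=np.concatenate([cv2.resize(c['pixels'][y-45:y+45,x-45:x+45],(390,390),interpolation=cv2.INTER_CUBIC) for x,y in((222,232),(350,263))],1)
cv2.imwrite('pics/crop1.png',im[:,:,::-1])
E
```

```text
table z -0.0010821359990034196 -0.6939180346721939
top cup 0.568 0.098 [  0  85 231 161  34 123 294  32   1   0   0   0   0   0   0   0   0   0
   0]
topcup_top 449 0.5413 0.0946 D 0.1182 zmed 0.025
topcup_all 903 0.5462 0.0893 D 0.1301 zmed 0.0195
top hubL 0.517 -0.158 [  0  33 143 457 506 276  52 203 125 272 196  27  37  57 617 286   5   0
   0]
tophubL_top 984 0.5245 -0.1613 D 0.0902 zmed 0.059
tophubL_all 3280 0.52 -0.1544 D 0.1613 zmed 0.0317
top hubS 0.423 -0.346 [  0  38 126 369 315 104 303 129  31  31  57 331 231   4   0   0   0   0
   0]
tophubS_top 659 0.4236 -0.3543 D 0.0698 zmed 0.0473
tophubS_all 2050 0.417 -0.3348 D 0.1416 zmed 0.0255
side cup 0.568 0.098 [  0  80 260 172 123 240 257   4   0   0   0   0   0   0   0   0   0   0
   0]
sidecup_top 501 0.5426 0.0966 D 0.1212 zmed 0.0241
sidecup_all 1112 0.5427 0.0946 D 0.1222 zmed 0.018
side hubL 0.517 -0.158 [  0  87 165 292 305 169  89 131  97 191 142 114 114 136 450  82   0   0
   0]
sidehubL_top 729 0.5262 -0.1602 D 0.0956 zmed 0.0579
sidehubL_all 2549 0.527 -0.1586 D 0.1308 zmed 0.0339
side hubS 0.423 -0.346 [  0  62  91 161 128  60  80  80  67  70  79 188  51   0   0   0   0   0
   0]
sidehubS_top 401 0.4254 -0.3522 D 0.0749 zmed 0.0451
sidehubS_all 1105 0.4252 -0.351 D 0.1016 zmed 0.0269
```

View pics/crop1.png

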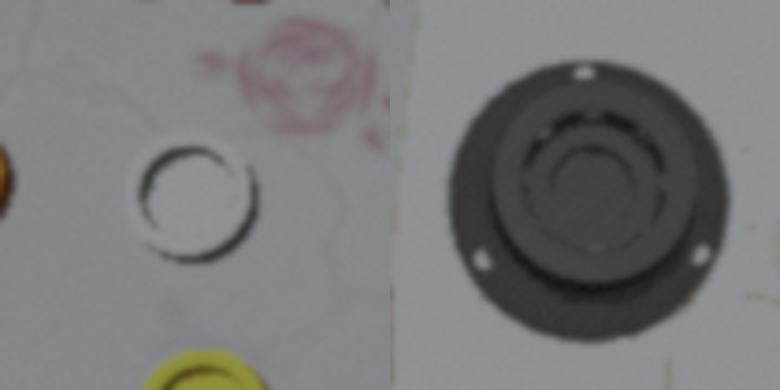

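The crop shows the closed-bottomed steel cup at about (222,232) in the full image. The large hub at (350,263) has a 90 mm housing with its face at about 58.5 mm, so it's the right one. Next I refine the centres and get the tool yaw.

```bash
python3 - <<'E'
from h import *
from scipy.optimize import least_squares
from scipy.spatial.transform import Rotation as R
for n in('top','side'):
  c=dict(np.load(f'pics/{n}0.npz'));W=pts(c)
  for name,(x,y,r,z) in dict(cup=(.567,.097,.03,.026),hub=(.5253,-.1607,.045,.0585)).items():
    m=(np.hypot(W[...,0]-x,W[...,1]-y)<r+.012)&(abs(W[...,2]-z)<.006)
    P=W[m]; 
    # rim edge circle: outer contour in the image, projected on the plane
    cs=cv2.findContours(m.astype(np.uint8),cv2.RETR_EXTERNAL,cv2.CHAIN_APPROX_NONE)[0]; k=max(cs,key=len)[:,0]
    Q=np.array([ray(c,u,v,z)[:2] for u,v in k])
    f=least_squares(lambda p:np.hypot(*(Q-p[:2]).T)-p[2],[x,y,r],loss='soft_l1',f_scale=.001).x
    print(n,name,f.round(4),'z',np.median(P[:,2]).round(4),'box',((P[:,:2].min(0)+P[:,:2].max(0))/2).round(4),np.ptp(P[:,:2],axis=0).round(4))
  g=c['pixels'];
print(R.from_quat(robot.observe()['tcp_rot']).as_matrix().round(3))
# white-ish brightness contour for cup in top
E
```

```text
top cup [0.5691 0.1016 0.0293] z 0.025 box [0.5694 0.1021] [0.0595 0.0595]
top hub [ 0.5242 -0.1613  0.0442] z 0.0591 box [ 0.5241 -0.1613] [0.0889 0.0883]
side cup [0.5726 0.1044 0.0299] z 0.0242 box [0.5709 0.1033] [0.0617 0.0603]
side hub [ 0.5272 -0.1587  0.0458] z 0.0582 box [ 0.5251 -0.1601] [0.0927 0.0904]
[[ 0.231 -0.     0.973]
 [-0.973  0.001  0.231]
 [-0.001 -1.    -0.   ]]
```

Request:
play_rows(
  targets=[
    [1,0.014,0.029,0,-0.06],
    [1,0.014,0.029,0,-0.06],
    [1,0.014,0.029,0,-0.06],
    [1,0.014,0.029,0,-0.054],
    [1,0.014,0.029,0,0],
    [1,0.014,0.029,0,0],
    [1,0.014,0.029,0,0],
    [1,0.014,0.029,0,0],
    [1,0.014,0.029,0,0],
    [1,0.014,0.029,0,0],
  ],
  grip_force=40,
)

```text
time_s: 0.93
ee_pos: [0.3076, -0.4138, 0.2311]
tcp_rot: [-0.5, 0.5, -0.5, 0.5]
force: [1.4, 0.2, -0.5]
finger_gap: 0.0852
```

Request:
play_rows(
  targets=[
    [1,0.014,0.029,0,0],
    [1,0.014,0.029,0,0],
    [1,0.014,0.029,0,0],
    [1,0.014,0.029,0,0],
    [1,0.014,0.029,0,0],
    [1,0.014,0.029,0,0],
    [1,0.014,0.029,0,0],
    [1,0.014,0.029,0,0],
    [1,0.014,0.029,0,0],
    [1,0.014,0.029,0,0],
  ],
)

```text
time_s: 1.77
ee_pos: [0.4475, -0.1239, 0.2312]
tcp_rot: [-0.5, 0.5, -0.5, 0.5]
force: [0.0, -1.1, 0.4]
finger_gap: 0.0851
```

Request:
play_rows(
  targets=[
    [1,0.014,0.029,0,0],
    [1,0.014,0.029,0,0],
    [1,0.014,0.029,0,0],
    [1,0.014,0.029,0,0],
    [1,0.014,0.029,0,0],
    [1,0.014,0.029,0,0],
    [1,0.014,0.029,0,0],
    [1,0.014,0.024,0,0],
    [1,0,0,0,0],
    [1,0,0,0,0],
  ],
)

```text
time_s: 2.6
ee_pos: [0.5593, 0.1031, 0.2307]
tcp_rot: [0.501, -0.5, 0.499, -0.5]
force: [-0.8, -1.0, -0.7]
finger_gap: 0.0854
```

Request:
play_rows(
  targets=[
    [1,0.006,0,-0.03,0],
    [1,0.005,0,-0.03,0],
    [1,0,0,-0.03,0],
    [1,0,0,-0.03,0],
    [1,0,0,-0.03,0],
    [1,0,0,-0.03,0],
    [1,0,0,-0.02,0],
    [1,0,0,0,0],
    [1,0,0,0,0],
    [1,0,0,0,0],
  ],
)

```text
time_s: 3.43
ee_pos: [0.5705, 0.1008, 0.0324]
tcp_rot: [0.499, -0.5, 0.501, -0.5]
force: [0.6, -0.1, -0.7]
finger_gap: 0.0858
```

```bash
python3 - <<'E'
from h import *
print(robot.observe()['ee_pos'])
a=shot('top','top1')['pixels'];b=shot('side','side1')['pixels']
im=np.concatenate([cv2.resize(a[172:292,162:282],(390,390)),cv2.resize(b[270:390,310:430],(390,390))],1)
cv2.imwrite('pics/crop2.png',im[:,:,::-1])
E
```

```text
[0.57052437 0.10075349 0.03235888]
```

View pics/crop2.png

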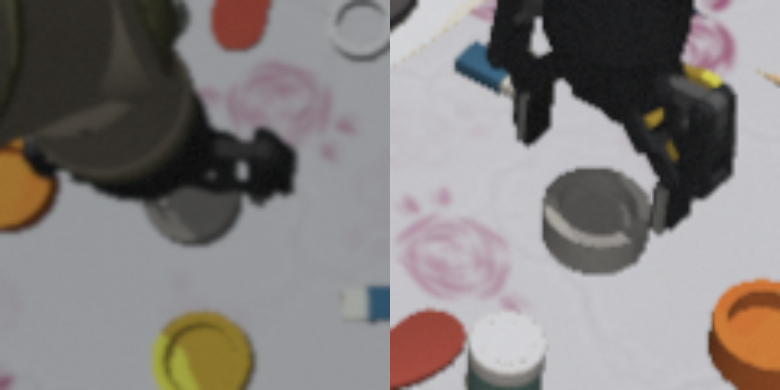

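The crop shows the open fingers straddling the cup, rim at about (597,200) in the crop, with clear space on both sides. I go down and close.

Request:
play_rows(
  targets=[
    [1,0,0.001,-0.008,0],
    [1,0,0,-0.008,0],
    [1,0,0,-0.007,0],
    [1,0,0,0,0],
    [-1,0,0,0,0],
    [-1,0,0,0,0],
    [-1,0,0,0,0],
    [-1,0,0,0,0],
    [-1,0,0,0,0],
    [-1,0,0,0,0],
  ],
  grip_force=40,
)

```text
time_s: 4.37
ee_pos: [0.5702, 0.1025, 0.0086]
tcp_rot: [0.5, -0.5, 0.5, -0.5]
force: [-1.8, -0.5, 5.2]
finger_gap: 0.0583
```

Request:
play_rows(
  targets=[
    [-1,0,0,0,0],
    [-1,0,0,0,0],
    [-1,0,0,0.005,0],
    [-1,0,0,0.02,0],
    [-1,0,0,0.03,0],
    [-1,0,0,0.03,0],
    [-1,0,0,0.025,0],
    [-1,0,0,0,0],
    [-1,0,0,0,0],
    [-1,0,0,0,0],
  ],
)

```text
time_s: 5.2
ee_pos: [0.5699, 0.1024, 0.1178]
tcp_rot: [-0.5, 0.5, -0.5, 0.5]
force: [-0.9, 0.6, -1.7]
finger_gap: 0.0582
```

```bash
python3 - <<'E'
from h import *
o=robot.observe();print(o['ee_pos'],o['force'],o['torque'],o['finger_gap'])
b=shot('side','side2')
import cv2
K=b['intrinsics'];T=np.linalg.inv(b['T'])
p=T[:3,:3]@o['ee_pos']+T[:3,3];u=int(K[0,2]+K[0,0]*p[0]/-p[2]);v=int(K[1,2]+K[1,1]*p[1]/p[2]); print(u,v)
v=max(v,80)
cv2.imwrite('pics/crop3.png',cv2.resize(b['pixels'][v-70:v+70,u-70:u+70],(560,560))[:,:,::-1])
E
```

```text
[0.56985004 0.10242421 0.11780319] [-0.92944334  0.5519377  -1.7021713 ] [0.03462579 0.02042532 0.01382938] 0.0581574302622099
377 295
```

View pics/crop3.png

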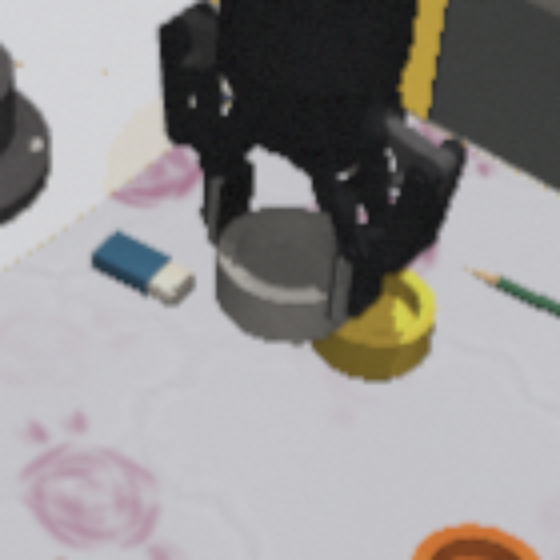

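```bash
python3 - <<'E'
from h import *
from scipy.optimize import least_squares
b=dict(np.load('pics/side2.npz'));W=pts(b);e=np.array([.5699,.1024])
d=np.hypot(W[...,0]-e[0],W[...,1]-e[1])
for lo,hi in((.098,.11),(.11,.12),(.12,.13),(.131,.141)):
    m=(d<.045)&(W[...,2]>lo)&(W[...,2]<hi); P=W[m]; print(lo,len(P),P.min(0).round(4) if len(P) else'',P.max(0).round(4) if len(P) else'')
# outer wall facing camera: fit circle r=.03
m=(d<.05)&(W[...,2]>.112)&(W[...,2]<.128)&(W[...,0]>e[0]+.012)&(abs(W[...,1]-e[1])<.024);P=W[m]
f=least_squares(lambda p:np.hypot(P[:,0]-p[0],P[:,1]-p[1])-.03,[*e],loss='soft_l1',f_scale=.001)
print(len(P),f.x, np.median(abs(f.fun)))
m=(d<.045)&(W[...,2]>.1)&(W[...,2]<.1415); print('rim top pct',np.percentile(W[...,2][m],[50,80,90,95,98]), )
E
```

```text
0.098 8 [0.5737 0.0845 0.1065] [0.598  0.1298 0.1099]
0.11 227 [0.546  0.0811 0.11  ] [0.6007 0.1326 0.12  ]
0.12 358 [0.5454 0.0628 0.12  ] [0.6003 0.1437 0.1299]
0.131 387 [0.5414 0.0598 0.131 ] [0.6003 0.1465 0.1408]
159 [0.56904673 0.10283507] 0.0006146033221179244
rim top pct [0.12705736 0.13401813 0.13526919 0.13706955 0.13987177]
```

Cup is held level and centred on the TCP to about 1 mm. With the cup used as a check on each camera's bias, the hub centre comes to about (0.5243, -0.1606).

Request:
play_rows(
  targets=[
    [-1,-0.002,-0.013,0,0],
    [-1,-0.005,-0.028,0,0],
    [-1,-0.005,-0.03,0,0],
    [-1,-0.005,-0.03,0,0],
    [-1,-0.005,-0.03,0,0],
    [-1,-0.005,-0.03,0,0],
    [-1,-0.005,-0.03,0,0],
    [-1,-0.005,-0.03,0,0],
    [-1,-0.005,-0.028,0,0],
    [-1,-0.0035,-0.014,0,0],
  ],
)

```text
time_s: 6.08
ee_pos: [0.5225, -0.1653, 0.117]
tcp_rot: [-0.5, 0.502, -0.501, 0.498]
force: [0.2, -1.1, -2.1]
finger_gap: 0.0585
```

Request:
play_rows(
  targets=[
    [-1,0,0,0,0],
    [-1,0,0,-0.008,0],
    [-1,0,0,-0.01,0],
    [-1,0,0,-0.01,0],
    [-1,0,0,-0.01,0],
    [-1,0,0,-0.006,0],
    [-1,0,0,0,0],
    [-1,0,0,0,0],
    [-1,0,0,0,0],
    [-1,0,0,0,0],
  ],
)

```text
time_s: 6.92
ee_pos: [0.5251, -0.1604, 0.0747]
tcp_rot: [0.5, -0.5, 0.5, -0.5]
force: [1.0, 0.1, -2.8]
finger_gap: 0.0585
```

```bash
python3 - <<'E'
from h import *
o=robot.observe();print(o['ee_pos'],o['force'],o['torque'],o['finger_gap'])
a=shot('top','top4')
b=shot('side','side4')
cv2.imwrite('pics/crop4.png',cv2.resize(np.concatenate([b['pixels'][190:290,240:340],a['pixels'][210:310,300:400]],1),(800,400))[:,:,::-1])
E
```

```text
[ 0.52506614 -0.16041876  0.07467228] [ 0.97781781  0.13523481 -2.7752448 ] [-0.04567595  0.02134059  0.0326114 ] 0.058548170636991075
```

View pics/crop4.png

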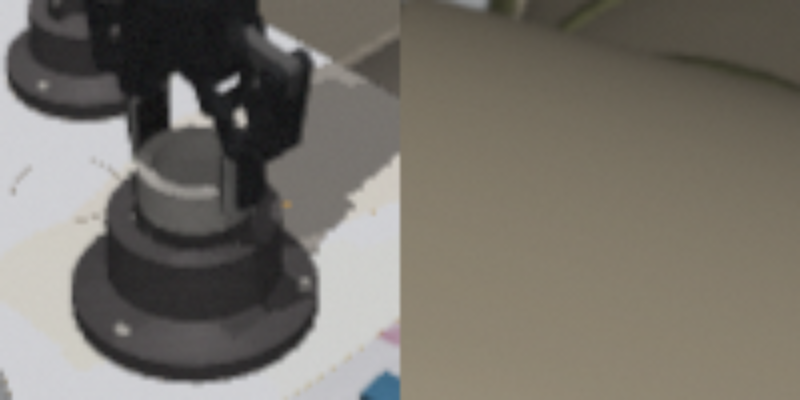

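Request:
play_rows(
  targets=[
    [-1,-0.0005,0,-0.002,0],
    [-1,0,0,-0.002,0],
    [-1,0,0,-0.002,0],
    [-1,0,0,-0.0015,0],
    [-1,0,0,-0.0015,0],
    [-1,0,0,-0.0015,0],
    [-1,0,0,-0.0015,0],
    [-1,0,0,0,0],
    [-1,0,0,0,0],
    [-1,0,0,0,0],
  ],
)

```text
time_s: 7.85
ee_pos: [0.5249, -0.1612, 0.0623]
tcp_rot: [0.499, -0.5, 0.501, -0.5]
force: [3.4, -3.9, -3.3]
finger_gap: 0.0583
```

Request:
play_rows(
  targets=[
    [-1,0.0006,-0.0006,0,0],
    [-1,0,0,-0.001,0],
    [-1,0,0,-0.001,0],
    [-1,0,0,-0.001,0],
    [-1,0,0,-0.0005,0],
    [-1,0,0,0,0],
    [-1,0,0,0,0],
    [-1,0,0,0,0],
    [-1,0,0,0,0],
    [-1,0,0,0,0],
  ],
)

```text
time_s: 8.68
ee_pos: [0.5252, -0.1616, 0.0589]
tcp_rot: [0.5, -0.5, 0.501, -0.5]
force: [2.7, -5.0, 1.6]
finger_gap: 0.0583
```

Request:
play_rows(
  targets=[
    [-1,0.0004,-0.0008,0,0],
    [-1,0,0,-0.001,0],
    [-1,0,0,0,0],
    [-1,0,0,0,0],
    [0.7,0,0,0,0],
    [0.7,0,0,0,0],
    [0.7,0,0,0,0],
    [0.7,0,0,0,0],
    [0.7,0,0,0,0],
    [0.7,0,0,0,0],
  ],
)

```text
time_s: 9.52
ee_pos: [0.5251, -0.1617, 0.0577]
tcp_rot: [-0.5, 0.5, -0.5, 0.5]
force: [0.4, 0.1, -0.8]
finger_gap: 0.0724
```

Request:
play_rows(
  targets=[
    [0.7,0,0,0.005,0],
    [0.7,0,0,0.015,0],
    [0.7,0,0,0.025,0],
    [0.7,0,0,0.03,0],
    [-1,0,0,0.025,0],
    [-1,0,0,0,0],
    [-1,0,0,0,0],
    [-1,0,0,0,0],
    [-1,0,0,0,0],
    [-1,0,0,0,0],
  ],
)

```text
time_s: 10.35
ee_pos: [0.5246, -0.1617, 0.1567]
tcp_rot: [-0.5, 0.501, -0.5, 0.499]
force: [0.3, 0.7, -0.9]
finger_gap: 0.0003
```

```bash
cat >> h.py <<'E'
from scipy.optimize import least_squares
def rim(b,z0,ctr=(.525,-.162)):
    "cup rim circle and tilt plane + hub face height from side depth"
    W=pts(b);d=np.hypot(W[...,0]-ctr[0],W[...,1]-ctr[1])
    F=W[(d>.036)&(d<.043)&(abs(W[...,2]-.0585)<.004)]
    R=W[(d>.0225)&(d<.0295)&(W[...,2]>z0-.005)&(W[...,2]<z0+.005)]
    A=np.c_[R[:,0]-ctr[0],R[:,1]-ctr[1],np.ones(len(R))]
    s=least_squares(lambda p:A@p-R[:,2],[0,0,z0],loss='soft_l1',f_scale=.0007).x
    print('face',np.median(F[:,2]).round(4),len(F),'rim z',s[2].round(4),'slope deg x,y',np.degrees(s[:2]).round(2),len(R))
E
python3 - <<'E'
from h import *
o=robot.observe();print(o['ee_pos'],o['force'],o['finger_gap'])
b=shot('side','side5'); rim(b,.0735)
cv2.imwrite('pics/crop5.png',cv2.resize(b['pixels'][160:290,225:355],(560,560))[:,:,::-1])
E
```

```text
[ 0.52464199 -0.16166274  0.15672235] [ 0.25345007  0.73484975 -0.85239163] 0.0003054352967187918
face 0.0587 201 rim z 0.0734 slope deg x,y [-0.77  0.32] 204
```

View pics/crop5.png

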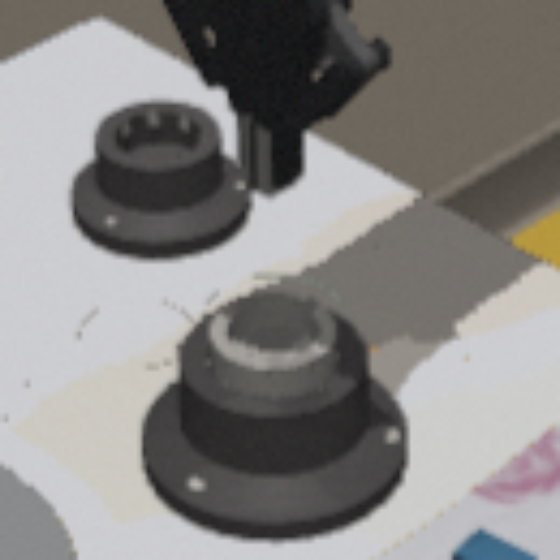

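The cup sits level in the mouth, rim 14.7 mm proud, and it's released. I start pressing on the +x side.

Request:
play_rows(
  targets=[
    [-1,0.027,0,-0.01,0],
    [-1,0,0,-0.025,0],
    [-1,0,0,-0.025,0],
    [-1,0,0,-0.015,0],
    [-1,0,0,-0.004,0],
    [-1,0,0,-0.0015,0],
    [-1,0,0,-0.0005,0],
    [-1,0,0,-0.0005,0],
    [-1,0,0,-0.0005,0],
    [-1,0,0,0,0],
  ],
)

```text
time_s: 11.23
ee_pos: [0.5527, -0.162, 0.0766]
tcp_rot: [0.499, -0.5, 0.501, -0.5]
force: [-0.1, 0.1, -0.5]
finger_gap: 0.0001
```

Request:
play_rows(
  targets=[
    [-1,0,0,-0.0005,0],
    [-1,0,0,-0.0005,0],
    [-1,0,0,0,0],
    [-1,0,0,0,0],
    [-1,0,0,0,0],
    [-1,0,0,0,0],
    [-1,0,0,0,0],
    [-1,0,0,0,0],
    [-1,0,0,0,0],
    [-1,0,0,0,0],
  ],
)

```text
time_s: 12.07
ee_pos: [0.5526, -0.1619, 0.0749]
tcp_rot: [0.5, -0.5, 0.5, -0.5]
force: [0.7, -0.9, 2.3]
finger_gap: -0.0002
```

Request:
play_rows(
  targets=[
    [-1,0,0,-0.0005,0],
    [-1,0,0,-0.0005,0],
    [-1,0,0,-0.0005,0],
    [-1,0,0,0,0],
    [-1,0,0,0,0],
    [-1,0,0,0,0],
    [-1,0,0,0,0],
    [-1,0,0,0,0],
    [-1,0,0,0,0],
    [-1,0,0,0,0],
  ],
)

```text
time_s: 12.9
ee_pos: [0.5527, -0.1619, 0.0734]
tcp_rot: [0.5, -0.5, 0.5, -0.5]
force: [4.4, -0.5, 4.8]
finger_gap: 0.0001
```

```bash
python3 - <<'E'
from h import *
b=shot('side','side6'); rim(b,.073)
o=robot.observe();print(o['ee_pos'],o['force'])
E
```

```text
face 0.0587 176 rim z 0.0729 slope deg x,y [-2.04  0.03] 108
[ 0.5526719  -0.16184782  0.07343274] [ 5.14694654 -0.78870751  5.2928437 ]
```

The +x side went down about 1.5 mm at around 5 N, tilt about 1.3°. Now the opposite side.

Request:
play_rows(
  targets=[
    [-1,0,0,0.007,0],
    [-1,-0.027,0,0,0],
    [-1,-0.028,0,0,0],
    [-1,0,0,-0.003,0],
    [-1,0,0,-0.001,0],
    [-1,0,0,-0.0006,0],
    [-1,0,0,-0.0006,0],
    [-1,0,0,-0.0006,0],
    [-1,0,0,-0.0006,0],
    [-1,0,0,-0.0006,0],
  ],
)

```text
time_s: 13.78
ee_pos: [0.4955, -0.1617, 0.0732]
tcp_rot: [-0.501, 0.501, -0.499, 0.499]
force: [-6.9, 0.4, 11.3]
finger_gap: -0.0001
```

Request:
play_rows(
  targets=[
    [-1,0,0,-0.0005,0],
    [-1,0,0,-0.0005,0],
    [-1,0,0,-0.0005,0],
    [-1,0,0,0,0],
    [-1,0,0,0,0],
    [-1,0,0,0,0],
    [-1,0,0,0,0],
    [-1,0,0,0,0],
    [-1,0,0,0,0],
    [-1,0,0,0,0],
  ],
)

```text
time_s: 14.62
ee_pos: [0.495, -0.1617, 0.0717]
tcp_rot: [-0.501, 0.502, -0.499, 0.498]
force: [-7.1, 0.6, 9.6]
finger_gap: -0.0
```

```bash
python3 - <<'E'
from h import *
b=shot('side','side7'); rim(b,.072)
o=robot.observe();print(o['ee_pos'],o['force'])
E
```

```text
face 0.0586 196 rim z 0.071 slope deg x,y [1.32 0.92] 158
[ 0.49505116 -0.1616682   0.07171625] [-8.26079941  0.31070574 10.57428484]
```

Request:
play_rows(
  targets=[
    [-1,0,0,0.007,0],
    [-1,0.027,0,0,0],
    [-1,0.027,0,0,0],
    [-1,0,0,-0.003,0],
    [-1,0,0,-0.001,0],
    [-1,0,0,-0.0007,0],
    [-1,0,0,-0.0007,0],
    [-1,0,0,-0.0006,0],
    [-1,0,0,-0.0006,0],
    [-1,0,0,-0.0006,0],
  ],
)

```text
time_s: 15.5
ee_pos: [0.5515, -0.1617, 0.0726]
tcp_rot: [0.499, -0.5, 0.501, -0.5]
force: [-0.4, 1.4, 11.4]
finger_gap: -0.0001
```

Request:
play_rows(
  targets=[
    [-1,0,0,-0.0005,0],
    [-1,0,0,0,0],
    [-1,0,0,0,0],
    [-1,0,0,0,0],
    [-1,0,0,0.005,0],
    [-1,0,0,0.005,0],
    [-1,-0.026,0.026,0,0],
    [-1,0,0,0,0],
    [-1,0,0,0,0],
    [-1,0,0,0,0],
  ],
)

```text
time_s: 16.33
ee_pos: [0.5253, -0.1361, 0.0814]
tcp_rot: [0.5, -0.5, 0.5, -0.5]
force: [1.0, 0.7, 1.0]
finger_gap: -0.0002
```

```bash
python3 - <<'E'
from h import *
b=shot('side','side8'); rim(b,.071)
o=robot.observe();print(o['ee_pos'],o['force'])
E
```

```text
face 0.0588 199 rim z 0.0701 slope deg x,y [ 0.59 -0.17] 117
[ 0.52569514 -0.13636863  0.0813701 ] [-0.08453022 -0.07301092  0.23705033]
```

Request:
play_rows(
  targets=[
    [-1,0,0,-0.006,0],
    [-1,0,0,-0.002,0],
    [-1,0,0,-0.0007,0],
    [-1,0,0,-0.0007,0],
    [-1,0,0,-0.0007,0],
    [-1,0,0,-0.0007,0],
    [-1,0,0,-0.0007,0],
    [-1,0,0,0,0],
    [-1,0,0,0,0],
    [-1,0,0,0,0],
  ],
)

```text
time_s: 17.22
ee_pos: [0.5255, -0.1355, 0.0698]
tcp_rot: [-0.5, 0.5, -0.5, 0.5]
force: [-1.8, 2.4, 9.0]
finger_gap: -0.0003
```

Request:
play_rows(
  targets=[
    [-1,0,0,0.005,0],
    [-1,0,0,0.003,0],
    [-1,0,-0.026,0,0],
    [-1,0,-0.026,0,0],
    [-1,0,0,-0.004,0],
    [-1,0,0,-0.001,0],
    [-1,0,0,-0.0007,0],
    [-1,0,0,-0.0007,0],
    [-1,0,0,-0.0007,0],
    [-1,0,0,-0.0007,0],
  ],
)

```text
time_s: 18.05
ee_pos: [0.5255, -0.1888, 0.0706]
tcp_rot: [0.5, -0.5, 0.501, -0.499]
force: [-1.6, -5.4, 9.1]
finger_gap: 0.0001
```

Request:
play_rows(
  targets=[
    [-1,0,0,-0.0007,0],
    [-1,0,0,-0.0003,0],
    [-1,0,0,0,0],
    [-1,0,0,0,0],
    [-1,0,0,0,0],
    [-1,0,0,0,0],
    [-1,0,0,0,0],
    [-1,0,0,0,0],
    [-1,0,0,0,0],
    [-1,0,0,0,0],
  ],
)

```text
time_s: 18.88
ee_pos: [0.5256, -0.1887, 0.0696]
tcp_rot: [0.5, -0.5, 0.501, -0.499]
force: [-1.6, -7.1, 8.1]
finger_gap: -0.0
```

```bash
python3 - <<'E'
from h import *
b=shot('side','side9'); rim(b,.0695)
o=robot.observe();print(o['ee_pos'],o['force'])
E
```

```text
face 0.0586 215 rim z 0.0679 slope deg x,y [0.66 0.49] 150
[ 0.52562071 -0.18869924  0.069568  ] [-1.30403361 -7.08954865  9.1059336 ]
```

Request:
play_rows(
  targets=[
    [-1,0,0,0.008,0],
    [-1,0.013,0.013,0,0],
    [-1,0.013,0.013,0,0],
    [-1,0,0,-0.004,0],
    [-1,0,0,-0.001,0],
    [-1,0,0,-0.0007,0],
    [-1,0,0,-0.0007,0],
    [-1,0,0,-0.0007,0],
    [-1,0,0,-0.0007,0],
    [-1,0,0,-0.0007,0],
  ],
)

```text
time_s: 19.77
ee_pos: [0.5509, -0.1622, 0.0689]
tcp_rot: [0.5, -0.5, 0.501, -0.499]
force: [-1.2, 1.5, 10.5]
finger_gap: 0.0002
```

Request:
play_rows(
  targets=[
    [-1,0,0,0,0],
    [-1,0,0,0,0],
    [-1,0,0,0,0],
    [-1,0,0,0,0],
    [-1,0,0,0,0],
    [-1,0,0,0.005,0],
    [-1,0,0,0.003,0],
    [-1,-0.026,0,0,0],
    [-1,-0.026,0,0,0],
    [-1,0,0,-0.003,0],
  ],
)

```text
time_s: 20.6
ee_pos: [0.4936, -0.1624, 0.0736]
tcp_rot: [-0.501, 0.502, -0.499, 0.498]
force: [-1.8, -0.0, 0.9]
finger_gap: -0.0
```

Request:
play_rows(
  targets=[
    [-1,0,0,-0.002,0],
    [-1,0,0,-0.0007,0],
    [-1,0,0,-0.0007,0],
    [-1,0,0,-0.0007,0],
    [-1,0,0,-0.0007,0],
    [-1,0,0,-0.0007,0],
    [-1,0,0,0,0],
    [-1,0,0,0,0],
    [-1,0,0,0,0],
    [-1,0,0,0,0],
  ],
)

```text
time_s: 21.43
ee_pos: [0.4999, -0.1619, 0.0682]
tcp_rot: [0.5, -0.5, 0.5, -0.5]
force: [-1.1, 0.9, 7.6]
finger_gap: 0.0002
```

```bash
python3 - <<'E'
from h import *
b=shot('side','side10'); rim(b,.068)
o=robot.observe();print(o['ee_pos'],o['force'])
E
```

```text
face 0.0587 223 rim z 0.067 slope deg x,y [0.29 0.68] 153
[ 0.49989324 -0.16190216  0.06814295] [-2.14670407 -1.18889078  8.88747143]
```

Request:
play_rows(
  targets=[
    [-1,0,0,0.008,0],
    [-1,0.0125,0.013,0,0],
    [-1,0.0125,0.013,0,0],
    [-1,0,0,-0.004,0],
    [-1,0,0,-0.001,0],
    [-1,0,0,-0.0008,0],
    [-1,0,0,-0.0008,0],
    [-1,0,0,-0.0008,0],
    [-1,0,0,-0.0008,0],
    [-1,0,0,-0.0005,0],
  ],
)

```text
time_s: 22.32
ee_pos: [0.5238, -0.1361, 0.0676]
tcp_rot: [-0.5, 0.5, -0.5, 0.5]
force: [-2.6, 1.7, 10.9]
finger_gap: 0.0001
```

Request:
play_rows(
  targets=[
    [-1,0,0,-0.0003,0],
    [-1,0,0,0,0],
    [-1,0,0,0,0],
    [-1,0,0,0,0],
    [-1,0,0,0,0],
    [-1,0,0,0,0],
    [-1,0,0,0,0],
    [-1,0,0,0,0],
    [-1,0,0,0,0],
    [-1,0,0,0,0],
  ],
)

```text
time_s: 23.15
ee_pos: [0.5239, -0.136, 0.0674]
tcp_rot: [-0.5, 0.5, -0.5, 0.5]
force: [-1.6, 1.6, 8.7]
finger_gap: 0.0
```

Request:
play_rows(
  targets=[
    [-1,0,0,0.005,0],
    [-1,0,0,0.003,0],
    [-1,0,-0.026,0,0],
    [-1,0,-0.026,0,0],
    [-1,0,0,-0.004,0],
    [-1,0,0,-0.001,0],
    [-1,0,0,-0.0007,0],
    [-1,0,0,-0.0007,0],
    [-1,0,0,-0.0007,0],
    [-1,0,0,-0.0007,0],
  ],
)

```text
time_s: 23.98
ee_pos: [0.5242, -0.1875, 0.0676]
tcp_rot: [0.5, -0.5, 0.5, -0.5]
force: [-2.8, -2.1, 10.0]
finger_gap: 0.0002
```

Request:
play_rows(
  targets=[
    [-1,0,0,-0.0005,0],
    [-1,0,0,0,0],
    [-1,0,0,0,0],
    [-1,0,0,0,0],
    [-1,0,0,0,0],
    [-1,0,0,0,0],
    [-1,0,0,0,0],
    [-1,0,0,0,0],
    [-1,0,0,0,0],
    [-1,0,0,0,0],
  ],
)

```text
time_s: 24.82
ee_pos: [0.5242, -0.1876, 0.0672]
tcp_rot: [0.5, -0.5, 0.5, -0.5]
force: [-2.5, -3.0, 7.2]
finger_gap: 0.0002
```

```bash
python3 - <<'E'
from h import *
b=shot('side','side11'); rim(b,.067)
o=robot.observe();print(o['ee_pos'],o['force'])
E
```

```text
face 0.0587 228 rim z 0.0656 slope deg x,y [0.49 0.51] 155
[ 0.52421018 -0.18756161  0.06713908] [-2.37035611 -3.48310938  7.05811679]
```

Request:
play_rows(
  targets=[
    [-1,0,0,0.008,0],
    [-1,0.0135,0.013,0,0],
    [-1,0.0135,0.013,0,0],
    [-1,0,0,-0.004,0],
    [-1,0,0,-0.001,0],
    [-1,0,0,-0.0008,0],
    [-1,0,0,-0.0008,0],
    [-1,0,0,-0.0008,0],
    [-1,0,0,-0.0008,0],
    [-1,0,0,-0.0005,0],
  ],
)

```text
time_s: 25.7
ee_pos: [0.551, -0.1621, 0.0665]
tcp_rot: [0.5, -0.5, 0.501, -0.5]
force: [-2.1, 1.8, 11.2]
finger_gap: -0.0001
```

Request:
play_rows(
  targets=[
    [-1,0,0,-0.0005,0],
    [-1,0,0,0,0],
    [-1,0,0,0,0],
    [-1,0,0,0,0],
    [-1,0,0,0,0],
    [-1,0,0,0,0],
    [-1,0,0,0,0],
    [-1,0,0,0,0],
    [-1,0,0,0,0],
    [-1,0,0,0,0],
  ],
)

```text
time_s: 26.53
ee_pos: [0.551, -0.1621, 0.0664]
tcp_rot: [0.499, -0.5, 0.501, -0.5]
force: [-2.0, 1.8, 13.3]
finger_gap: 0.0
```

Request:
play_rows(
  targets=[
    [-1,0,0,0.005,0],
    [-1,0,0,0.003,0],
    [-1,-0.026,0,0,0],
    [-1,-0.026,0,0,0],
    [-1,0,0,-0.004,0],
    [-1,0,0,-0.001,0],
    [-1,0,0,-0.0007,0],
    [-1,0,0,-0.0007,0],
    [-1,0,0,-0.0007,0],
    [-1,0,0,-0.0007,0],
  ],
)

```text
time_s: 27.37
ee_pos: [0.5, -0.162, 0.0662]
tcp_rot: [0.5, -0.5, 0.501, -0.5]
force: [-5.3, 1.4, 27.0]
finger_gap: 0.0004
```

Request:
play_rows(
  targets=[
    [-1,0,0,-0.0004,0],
    [-1,0,0,0,0],
    [-1,0,0,0,0],
    [-1,0,0,0,0],
    [-1,0,0,0,0],
    [-1,0,0,0,0],
    [-1,0,0,0,0],
    [-1,0,0,0,0],
    [-1,0,0,0,0],
    [-1,0,0,0,0],
  ],
)

```text
time_s: 28.2
ee_pos: [0.5, -0.162, 0.0663]
tcp_rot: [0.5, -0.5, 0.501, -0.5]
force: [-5.2, 0.8, 19.8]
finger_gap: -0.0002
```

```bash
python3 - <<'E'
from h import *
b=shot('side','side12'); rim(b,.066)
o=robot.observe();print(o['ee_pos'],o['force'])
E
```

```text
face 0.0586 222 rim z 0.0647 slope deg x,y [0.16 0.15] 158
[ 0.50005626 -0.16194364  0.06632951] [-4.03638561  0.56888878 20.77467268]
```

The -x side stopped solidly: 20 N at tip z 0.0663, with no further movement. Now I feel the other sides gently.

Request:
play_rows(
  targets=[
    [-1,0,0,0.008,0],
    [-1,0.013,0.013,0,0],
    [-1,0.013,0.013,0,0],
    [-1,0,0,-0.004,0],
    [-1,0,0,-0.001,0],
    [-1,0,0,-0.0008,0],
    [-1,0,0,-0.0005,0],
    [-1,0,0,-0.0005,0],
    [-1,0,0,-0.0004,0],
    [-1,0,0,-0.0003,0],
  ],
)

```text
time_s: 29.08
ee_pos: [0.5249, -0.1362, 0.0664]
tcp_rot: [0.5, -0.5, 0.501, -0.499]
force: [-3.0, 1.4, 17.0]
finger_gap: -0.0001
```

Request:
play_rows(
  targets=[
    [-1,0,0,-0.0002,0],
    [-1,0,0,-0.0002,0],
    [-1,0,0,-0.0001,0],
    [-1,0,0,0,0],
    [-1,0,0,0,0],
    [-1,0,0,0,0],
    [-1,0,0,0,0],
    [-1,0,0,0,0],
    [-1,0,0,0,0],
    [-1,0,0,0,0],
  ],
)

```text
time_s: 29.92
ee_pos: [0.5249, -0.1362, 0.0664]
tcp_rot: [0.499, -0.5, 0.501, -0.5]
force: [-3.2, 2.3, 17.6]
finger_gap: -0.0002
```

Request:
play_rows(
  targets=[
    [-1,0,0,0.008,0],
    [-1,0,-0.026,0,0],
    [-1,0,-0.026,0,0],
    [-1,0,0,-0.004,0],
    [-1,0,0,-0.001,0],
    [-1,0,0,-0.0008,0],
    [-1,0,0,-0.0005,0],
    [-1,0,0,-0.0005,0],
    [-1,0,0,-0.0004,0],
    [-1,0,0,-0.0003,0],
  ],
)

```text
time_s: 30.75
ee_pos: [0.5251, -0.187, 0.0664]
tcp_rot: [0.5, -0.5, 0.5, -0.5]
force: [-4.1, -0.1, 15.5]
finger_gap: 0.0002
```

Request:
play_rows(
  targets=[
    [-1,0,0,-0.0003,0],
    [-1,0,0,-0.0002,0],
    [-1,0,0,0,0],
    [-1,0,0,0,0],
    [-1,0,0,0,0],
    [-1,0,0,0,0],
    [-1,0,0,0,0],
    [-1,0,0,0,0],
    [-1,0,0,0,0],
    [-1,0,0,0,0],
  ],
)

```text
time_s: 31.58
ee_pos: [0.5252, -0.187, 0.0664]
tcp_rot: [0.5, -0.5, 0.5, -0.5]
force: [-4.2, 1.3, 17.5]
finger_gap: -0.0
```

Request:
play_rows(
  targets=[
    [-1,0,0,0.008,0],
    [-1,0.013,0.013,0,0],
    [-1,0.013,0.013,0,0],
    [-1,0,0,-0.004,0],
    [-1,0,0,-0.001,0],
    [-1,0,0,-0.0008,0],
    [-1,0,0,-0.0005,0],
    [-1,0,0,-0.0005,0],
    [-1,0,0,-0.0004,0],
    [-1,0,0,-0.0003,0],
  ],
)

```text
time_s: 32.42
ee_pos: [0.5506, -0.1622, 0.0664]
tcp_rot: [-0.5, 0.501, -0.5, 0.499]
force: [-4.1, 1.3, 15.2]
finger_gap: -0.0
```

Request:
play_rows(
  targets=[
    [-1,0,0,-0.0003,0],
    [-1,0,0,-0.0002,0],
    [-1,0,0,0,0],
    [-1,0,0,0,0],
    [-1,0,0,0,0],
    [-1,0,0,0,0],
    [-1,0,0,0,0],
    [-1,0,0,0,0],
    [-1,0,0,0,0],
    [-1,0,0,0,0],
  ],
)

```text
time_s: 33.25
ee_pos: [0.5505, -0.1622, 0.0664]
tcp_rot: [0.5, -0.5, 0.5, -0.499]
force: [-4.7, 2.4, 17.8]
finger_gap: 0.0
```

Request:
play_rows(
  targets=[
    [-1,0,0,-0.0002,0],
    [-1,0,0,-0.0002,0],
    [-1,0,0,0,0],
    [-1,0,0,0,0],
    [-1,0,0,0,0],
    [-1,0,0,0,0],
    [-1,0,0,0,0],
    [-1,0,0,0,0],
    [-1,0,0,0,0],
    [-1,0,0,0,0],
  ],
)

```text
time_s: 34.08
ee_pos: [0.5506, -0.1622, 0.0663]
tcp_rot: [0.5, -0.5, 0.501, -0.499]
force: [-5.7, 3.1, 21.7]
finger_gap: -0.0
```

Request:
play_rows(
  targets=[
    [-1,0,0,0.005,0],
    [-1,0,0,0.02,0],
    [-1,0,-0.01,0.03,0],
    [-1,0,-0.03,0.03,0],
    [-1,0,-0.03,0.03,0],
    [-1,-0.01,-0.03,0.02,0],
    [-1,-0.02,-0.03,0,0],
    [-1,-0.01,-0.03,0,0],
    [-1,0,0,0,0],
    [-1,0,0,0,0],
  ],
)

```text
time_s: 34.92
ee_pos: [0.5095, -0.3233, 0.1987]
tcp_rot: [0.499, -0.501, 0.502, -0.498]
force: [1.2, 0.2, 0.2]
finger_gap: -0.0001
```

```bash
python3 - <<'E'
from h import *
b=shot('side','side13'); rim(b,.065);a=shot('top','top13'); rim(a,.065)
o=robot.observe();print(o['time_s'],o['ee_pos'],o['force'])
cv2.imwrite('pics/crop6.png',np.concatenate([cv2.resize(b['pixels'],(400,300)),cv2.resize(b['pixels'][200:290,230:350],(400,300))],1)[:,:,::-1])
E
```

```text
face 0.0587 263 rim z 0.0648 slope deg x,y [0.61 0.35] 169
face 0.0592 448 rim z 0.0656 slope deg x,y [ 0.01 -0.3 ] 304
35.0167 [ 0.51122845 -0.32022054  0.19848347] [-0.39867473  0.92023914  0.21267848]
```

View pics/crop6.png

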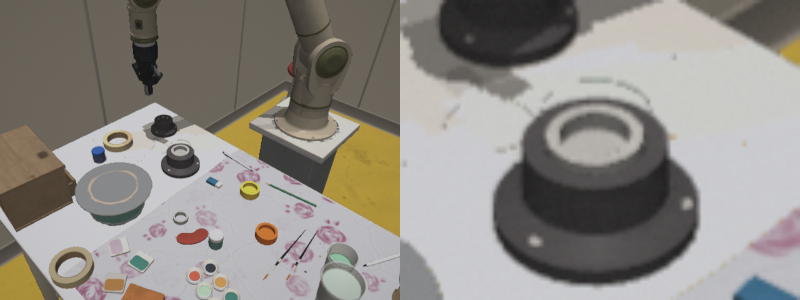

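The picture shows the cup seated level in the hub at about (180,150), with nothing else moved and the arm clear. I hand the job in.

```bash
python3 -c "
from h import *
print(ticket.hand_in())"
```

```text
the job is handed in; nothing more can be done
None
```

The cup is home and level on the shoulder. I stood it upright in the hub's mouth, let go, and drove it in with the shut fingers. I pressed one side of the rim and then the opposite one, alternating between the x and y pairs. The job is handed in at about 35 s on the robot's clock, with the arm clear.

- **Seated:** in the last round all four sides stopped solidly at the same tip height, 66.3–66.4 mm, with 17–22 N. The rim stands about 6.1–6.4 mm proud of the face, inside the 4.5–7.5 mm given.
- **Force:** the highest reading was 27 N, on the side that met the shoulder first. I only read the force at the end of each move, so a brief higher peak between readings could have been missed.
- **Tilt:** the largest tilt measured on the way in was about 2°. At the end the two cameras disagree slightly, the top one reading 0.3° and the side one 0.7°. Both are about the size of the measuring noise, and the equal stop heights say it is level.
- **Other things:** in the last picture nothing else looks moved. I judged that by eye and did not measure it.

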